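Bring the green paint jar to the reader and hold the turntable

ROBOT

A 6-joint arm with a two-finger parallel gripper is mounted at the origin on the work surface. World frame = base frame: x ahead of the robot, y to its left, z up, the work surface at z = 0. Lengths are in mm, angles in rad, forces in N, time in s.
With the tool pointing down it reaches from about 275 to 750 mm from the base axis. Payload 10.2 kg.
Tool frame: the origin (TCP) lies midway between the tips of the shut fingers; the grasp point (between the pads) lies grip_depth behind it (grip_depth is the distance from the TCP to the grasp point, in mm); z points along the fingers, y is the line along which they close (so a half turn about z gives the same grasp; the last joint's range is limited). The gripper opens to 85 mm and grips with 20 to 120 N. Pads are 22 mm wide; open, the fingers measure 114 mm over their backs; the gripper's body (76 mm by 85 mm) begins 54 mm behind the grasp point. The pads swing forward as they close: fully open they stand 13 mm farther back than shut.
Start: joints at [1.104, 0.313, 1.498, -0, 1.331, -0.223], TCP at [126.743, 509.477, 231.294] pointing down, gripper open.
Joint ranges: [-2.94, 2.94], [-0.97, 2.17], [0.19, 2.56], [-1.23, 4.37], [0.02, 3.11], [-2.88, 2.88]. Speed limits (rad/s): [2.39, 2.39, 3.01, 3.14, 3.14, 3.14].

INTERFACE

Orientations are given as a unit quaternion [w, x, y, z].
In Python, from rig import * gives the robot as it stands.
- The arm moves only by the tool servo_tool, never from a script. Its argument "commands" is a list of rows, each a list of 3 entries, a list of its own where there are three numbers: the gripper command: -1 is fully open, 1 is shut, values between are in proportion, then the shift along the tool's x, y, z in m, then the turn, a rotation vector about the tool's x, y, z in units of 6 degrees (1.0 is 6 degrees). In form: [[grip, [dx, dy, dz], [ax, ay, az]], ...]. A call has 1 to 10 rows; each row shifts and turns the commanded pose from where the row before left it, along the tool's axes as they then stand; what a row does not reach is not made up. A row lasts 1/12 s, in which the tool goes at most 41.7 mm and 7.16 degrees, less where a joint would pass 70% of its speed; a pose out of reach is approached as far as the arm can. A call is refused whole if a number of a shift passes 0.0417 or a number of a turn 1, either way. A call with a gripper value outside its range is refused whole. The fingers move at their own pace and stop on an object; "squeeze" is the grip in N (left out, the last holds). Time passes only in rows, so rows that do not move let the fingers close. It gives the time, the measured TCP pose, the force, the opening and the grip force at its end, in the units of the state.
- sense(): the state, without advancing time (a new reading comes with each control period).
- capture(name): name is "side" or "top"; returns a dict with "pixels" (384x512x3 uint8, red, green, blue), "z_map" (384x512 float32, mm along the optical axis (not along the pixel's ray), 0 where there is no reading), "fx", "fy", "cx", "cy" (pixels), "distortion" ([k1, k2, p1, p2, k3] as OpenCV has them; the pictures are not rectified), "rvec" (rotation vector, rad) and "tvec" (3), from world to camera coordinates, as OpenCV has them. Camera axes: x right, y down, z forward; pixel columns grow to the right and rows downward; lengths in mm; the calibration is good to about 2 mm. A picture is of the moment at which its call begins.
- finish_job(): hands the job in; it is judged then, once.
The state is a dict: "time_s": time; "joints": joint angles; "dq": joint speeds; "tau": joint torques, N m; "eef_pos": TCP position; "ee_rot": TCP orientation; "force": force on the tool from outside, world axes, zero at the start; "wrist_torque": the same for the moment, N m; "grip_width": opening from 0.0 (shut) to 1.0 (fully open); "grip_force": force on a finger pad.
Only numpy, scipy, OpenCV 4.12 (cv2) and the standard library are available. Lean on these libraries where they do the work, as an engineer would, in place of code of your own. Each camera call takes 0.05 s, during which the arm holds its last target. There are 200 camera calls.

TASK

On the craft-shop counter, first throw the turntable's brake lever from the red notch into the green-marked middle notch and leave it there. Then gently turn the paint turntable until the green jar with the gold lid stands squarely in front of the code reader, and hold it still there: a spring draws the turntable back, so finish with the gripper still holding it and do not let go. Leave everything else on the counter where it is.

Things in the scene. Friction and masses are not known exactly. Their poses are not given: they have to be found in the camera images.
- stand: grey foot of the turntable, fixed. Origin on the counter, on the turntable's upright axis; its -x axis points to the stand's front, where a black code reader (66 mm wide, 50 mm high, 165 to 200 mm from the axis, red window, white line on top) stands; +y points to its left, where the brake lever is. The whole unit starts up to 0.25 rad askew
- carousel (a joint): turn of the wooden deck (270 mm across, top at 46 mm) with its jars, rad, positive clockwise from above; marked jar exactly at the front at 2.0; stops at -1.6 and 2.5. A hub spring draws it to 0 (0.04 N m per rad less 0.035 N m rubbing): off the brake it swings for some 3 s, then rests within 0.9 of 0; let go at the front, it drifts off. Brake on: firm below 0.5 N m (5 N at a jar)
- marked_jar (a point): centre of the lid top of the marked jar: green, gold lid. Five other jars have other colours and white lids. All are fixed to the deck, 60 degrees apart, axes 95 mm from the turntable's axis, 47 mm across at the lid and within 3 mm of that below, lid tops at 130 mm over the counter. A steel hub (44 mm across, 62 mm high) stands in the middle
- front_spot (a point): point fixed to the stand, 130 mm above the counter, 95 mm from the axis on the line to the reader: where the marked jar's lid top is when the jar faces the reader
- brake_lever (a joint): brake lever, rad, about an upright axis 170 mm from the turntable's axis on the stand's left (+y); grows anticlockwise from above (knob moves towards the stand's front). Sprung notches: 0 red (brake on, start), 0.55 green (free), 1.10 blue; it stays by itself from 0.45 to 0.65. Between notches is a hump: about 2.5 N at the knob from red, over 4 N from green; it may jump on if not held
- lever_knob (a point): centre of the top of the lever's orange upright knob, a cylinder 22 mm across and 50 mm tall, its top 110 mm above the counter (free below the knob: a thin arm at 48 mm); the knob is 75 mm from the lever's upright axis
- free_notch (a point): point fixed to the stand, 110 mm above the counter, where the centre of the top of the lever knob is when the lever is in the green notch: straight out from the lever's axis, 245 mm from the turntable's axis. The coloured notch marks lie on the counter-level quadrant plate about 30 mm farther out
- rosette: bystander: gold cast ornament, a flat rosette 44 mm across and 16 mm high, lying on the counter about 0.21 m from the turntable's axis, ahead-left of it; origin at the centre of its underside
- paint_brush: bystander: paint brush, 170 mm long, lying on the counter close behind and left of the turntable; origin at the centre of its underside (brush lying along its x axis)
- tape_roll: bystander: roll of paper tape, 84 mm across, 24 mm high, lying close to the right of the turntable; origin at the centre of its underside
- craft_box: bystander: open plywood box 80 x 100 x 50 mm, ahead-right of the turntable; origin at the centre of its underside
- red_tub: bystander: empty red plastic cup, 84 mm across, 80 mm high, left of the lever; origin at the centre of its underside
- green_frame: bystander: green oval picture frame with gold beads, 186 x 146 mm, lying flat at the right; origin at the centre of its underside

How it is judged (in metres and radians):
On the way:
1. the brake lever is in the green notch, before the green jar has been brought to the front (value of joint brake_lever between 0.43 and 0.67 rad and horizontal distance between marked_jar and front_spot above 0.04 m), for 0.2 s.
At the end, for the whole second after the job is handed in: The lever is let go in the green notch (within 0.12 rad of its middle); the green jar's axis is within 10 mm of its place before the reader and the turntable stands still (under 0.06 rad/s), held by the fingers, which press on the turntable or its jars with at least 0.4 N (value of joint brake_lever between 0.43 and 0.67 rad and horizontal distance between marked_jar and front_spot below 0.01 m and velocity of joint carousel between -0.06 and 0.06 rad/s and contact force between the fingers and carousel above 0.4 N and contact force between the fingers and brake_lever below 0.1 N); the arm keeps its last pose, push and grip.
It fails at once if the turntable is spun roughly (faster than 3 rad/s) (velocity of joint carousel above 3 rad/s or velocity of joint carousel below -3 rad/s).
It fails at once if a bystander is shifted by more than 30 mm (distance of any of rosette, paint_brush, tape_roll, craft_box, red_tub, green_frame from where it was at the start of the episode above 0.03 m).
It also fails if it takes over 58 s, if anything falls off the work surface, if the arm or the gripper's body presses on something with over 40 N, if the wrist force passes 120 N, or if a joint passes its speed limit or range.

## Working session

There is one attempt and no reset: what is moved stays moved. The work goes in short steps, Python scripts to look and compute and a tool call to move; the robot and the scene stay as the last step left them, time stands still between calls to the robot, and variables do not carry over. Pictures are saved under pics/ and viewed, at most 10 in all, crops included, and the job is handed in when it is done.

Besides the shell and the picture viewer there is one more tool, called after "Emit:" as name([rows], argument=value, ...), one row to a line, values as JSON. servo_tool: Moves the arm, as the interface text tells. Its arguments: {"type":"object","properties":{"commands":{"type":"array"},"squeeze":{"type":"number"}},"required":["commands"]}

```bash
mkdir -p pics
cat > h.py <<'E'
import numpy as np, cv2
from rig import *
def cam(n,save=None):
    c=capture(n); c['K']=np.array([[c['fx'],0,c['cx']],[0,c['fy'],c['cy']],[0,0,1.]]); c['D']=np.array(c['distortion'],float)
    c['R']=cv2.Rodrigues(np.array(c['rvec'],float))[0]; c['t']=np.array(c['tvec'],float).ravel()
    if save: cv2.imwrite(f'pics/{save}.png',cv2.cvtColor(c['pixels'],cv2.COLOR_RGB2BGR))
    return c
def cloud(c):
    h,w=c['z_map'].shape
    uv=np.stack(np.meshgrid(np.arange(w),np.arange(h)),-1).reshape(-1,1,2).astype(float)
    n=cv2.undistortPoints(uv,c['K'],c['D'])[:,0]
    p=np.c_[n,np.ones(len(n))]*c['z_map'].reshape(-1,1)
    return ((p-c['t'])@c['R']).reshape(h,w,3)
def ray(c,uv,z):
    n=cv2.undistortPoints(np.array(uv,float).reshape(-1,1,2),c['K'],c['D'])[:,0]
    d=np.c_[n,np.ones(len(n))]@c['R']; o=-c['R'].T@c['t']
    return o+d*((z-o[2])/d[:,2])[:,None]
E
python3 - <<'E'
from h import *
t=cam('top','top0'); s=cam('side','side0')
for c in (t,s): print((-c['R'].T@c['t']).round(),c['fx'])
st=sense();print(st['time_s'],st['eef_pos'],st['ee_rot'],[k for k in st])
import rig;print([k for k in dir(rig) if not k.startswith('_')])
E
```

```text
[ 428.  -10. 1270.] 368.9479556177165
[ 243. -771. 1013.] 390.8394239055378
0.1 [126.61516193 509.25685715 230.80529553] [-2.08079950e-04  1.21583820e-01  9.92581002e-01 -5.34348854e-04] ['time_s', 'joints', 'dq', 'tau', 'eef_pos', 'ee_rot', 'force', 'wrist_torque', 'grip_force', 'grip_width']
['PlanningError', 'capture', 'finish_job', 'grip_depth', 'sense']
```

View pics/top0.png

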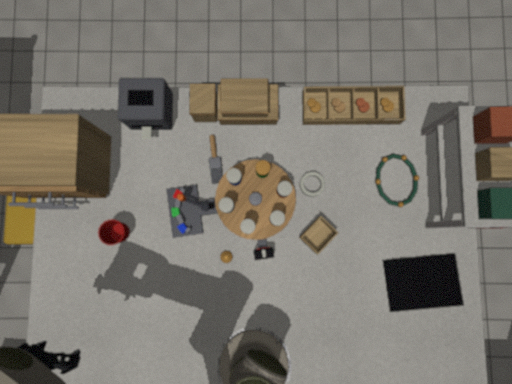

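View pics/side0.png

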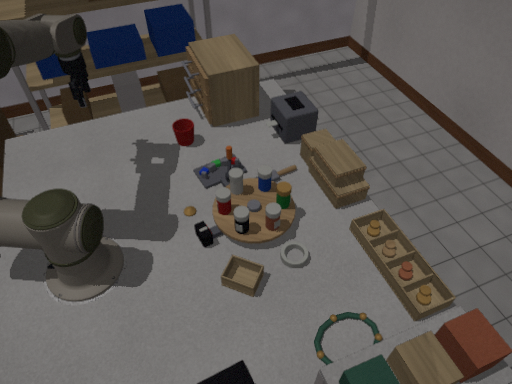

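The top view shows the hub at about (256,199), the gold lid at (263,168), the reader at (264,252) and the orange knob at about (179,195). The green mark is near (176,212) and the rosette at (226,257). The side view agrees: the gold jar is at the back and the lever is in red.

```bash
cat > m.py <<'E'
from h import *
def comps(m,lo,hi):
    n,l,s,ce=cv2.connectedComponentsWithStats(m.astype(np.uint8)); return [(ce[i],s[i,4],l==i) for i in range(1,n) if lo<=s[i,4]<=hi]
def lids(c):
    P=cloud(c); return P,(abs(P[...,2]-130)<8)
E
python3 - <<'E'
from m import *
t=cam('top'); P=cloud(t); hsv=cv2.cvtColor(t['pixels'],cv2.COLOR_RGB2HSV)
roi=np.zeros(hsv.shape[:2],bool); roi[140:275,90:345]=1
z=P[...,2]
print('lids');L=[]
for c,a,m in comps(roi&(abs(z-130)<7),60,400):
    p=ray(t,c,130)[0]; L.append(p[:2]); print(c.round(1),a,p.round(1),hsv[m].mean(0).round(), P[m].mean(0).round(1))
L=np.array(L)
A=np.c_[2*L,np.ones(len(L))]; s=np.linalg.lstsq(A,(L**2).sum(1),rcond=None)[0]; print('circle',s[:2],np.sqrt(s[2]+s[:2]@s[:2]))
C=s[:2]
print('hub');
sub=roi&(abs(z-62)<5)&(np.hypot(P[...,0]-C[0],P[...,1]-C[1])<40)
for c,a,m in comps(sub,20,400): print(c,a,ray(t,c,62)[0].round(1))
print('deck');
sub=roi&(abs(z-46)<4)&(np.hypot(P[...,0]-C[0],P[...,1]-C[1])<160)
pts=np.argwhere(sub)[:,::-1]; (cc,r)=cv2.minEnclosingCircle(pts.astype(np.float32)); print(cc,r,ray(t,cc,46))
print('reader')
for c,a,m in comps(roi&(abs(z-50)<6)&(P[...,0]<C[0]-140),20,400): print(c,a,ray(t,c,50)[0].round(1),P[m].mean(0).round(1),P[m].min(0).round(),P[m].max(0).round())
print('knob')
for c,a,m in comps(roi&(abs(z-108)<8)&(P[...,1]>C[1]+140),8,400): print(c,a,ray(t,c,110)[0].round(1),P[m].mean(0).round(1),hsv[m].mean(0).round())
H,S,V=cv2.split(hsv)
for n,lo,hi in (('green',45,80),('blue',105,130),('red',0,6),('orange',7,20)):
    for c,a,m in comps(roi&(H>=lo)&(H<=hi)&(S>150)&(V>70),8,500): print(n,c.round(1),a,ray(t,c,5)[0].round(1),P[m].mean(0).round(1))
for n,lo,hi in (('tall',20,200),):
    for c,a,m in comps(roi&(z>10),20,9000): print(c.round(),a,P[m].min(0).round(),P[m].max(0).round())
big=cv2.resize(cv2.cvtColor(t['pixels'],cv2.COLOR_RGB2BGR)[145:275,90:345],None,fx=3,fy=3,interpolation=cv2.INTER_CUBIC); cv2.imwrite('pics/crop.png',big)
E
```

```text
lids
[ 92.8 168.2] 116 [632.9 501.5 130. ] [ 18. 100.  57.] [633.  501.4 130.3]
[262.3 166.8] 175 [636.8 -27.8 130. ] [ 18. 143. 151.] [636.7 -27.7 130.5]
[233.1 174.9] 174 [611.2  63.3 130. ] [ 27.  20. 155.] [611.2  63.3 130.5]
[284.1 187.8] 177 [570.4 -95.6 130. ] [ 27.  20. 154.] [570.3 -95.5 130.5]
[225.3 204.2] 176 [519.5  87.1 130. ] [ 27.  21. 158.] [519.4  87.1 130.6]
[276.9 217.1] 178 [479.4 -72.3 130. ] [ 27.  20. 157.] [479.3 -72.3 131. ]
[247.2 225.6] 176 [453.3  19.2 130. ] [ 26.  21. 161.] [453.3  19.2 130.7]
circle [583.23812864 213.88885691] 248.84346646962564
hub
deck
(217.32989501953125, 192.273193359375) 30.091508865356445 [[566.21700711 121.18462568  46.        ]]
reader
[105.17857143 236.71428571] 28 [419.4 487.   50. ] [419.4 487.   50.1] [399. 465.  44.] [441. 494.  56.]
[255.24513619 233.61478599] 257 [428.9  -5.4  50. ] [428.9  -5.3  47.2] [411. -87.  44.] [441.  78.  54.]
[317.02631579 240.95614035] 114 [ 405.1 -207.4   50. ] [ 405.2 -207.4   50. ] [ 366. -273.   44.] [ 441. -152.   55.]
[263.1875     252.92307692] 208 [366.2 -31.3  50. ] [366.2 -31.3  50.2] [346. -64.  44.] [385.   2.  56.]
knob
[ 95.936 167.936] 125 [637.2 500.8 110. ] [637.8 501.7 107.8] [19. 99. 58.]
green [175.  211.3] 42 [505.4 270.4   5. ] [504.1 265.5  26.9]
blue [181.8 227.4] 53 [450.  245.7   5. ] [449.7 241.4  26.5]
red [177.  193.1] 30 [568.1 264.9   5. ] [564.5 257.7  38. ]
red [116.  229.6] 239 [443.  469.8   5. ] [442.7 461.5  26.7]
orange [180.8 197. ] 43 [554.7 251.3   5. ] [539.2 219.5 159.9]
[ 99. 168.] 1086 [428. -10.  10.] [ 751.  550. 1270.]
[238. 201.] 7408 [ 346. -138.   10.] [ 752.  302. 1270.]
[312. 183.] 258 [ 428. -239.   10.] [ 641.  -10. 1270.]
[319. 235.] 300 [ 365. -273.   10.] [ 488.  -10. 1270.]
[111. 232.] 480 [393. -10.  11.] [ 476.  501. 1270.]
[226. 256.] 69 [337.  76.  10.] [367. 110.  20.]
```

View pics/crop.png

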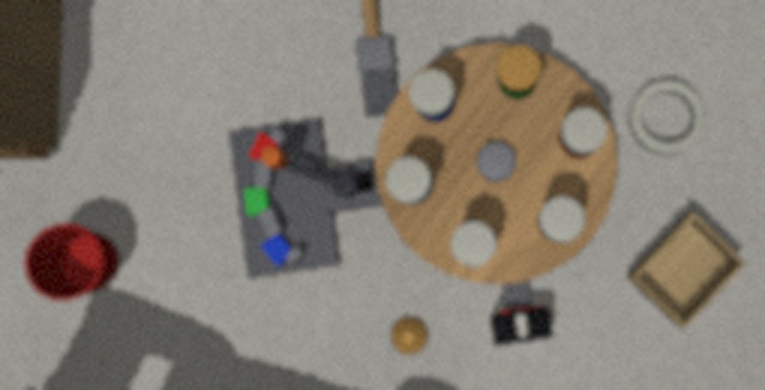

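The scene measures consistently. The axis is at (545.1,-4.35), with a lid radius of about 94.7 against 95. The stand's yaw is about 0.147, from the reader and the green mark. The carousel is at about -0.745. The knob should be at (549.6,232.8) and the green notch at (509.2,238).

```bash
cat > plan.py <<'E'
import numpy as np
from scipy.spatial.transform import Rotation as Ro
from rig import *
def st():
    s=sense(); q=s['ee_rot']; R=Ro.from_quat([q[1],q[2],q[3],q[0]]).as_matrix()
    return s,np.array(s['eef_pos']),R
def plan(target,yaw,n,p=None,yw=None):
    """n equal rows: body shift d (m), turn a (units of 6deg)"""
    s,p0,R=st()
    if p is None: p=p0; yw=np.arctan2(R[1,1],R[0,1])
    dy=yaw-yw; step=-dy/n
    f=lambda th:np.array([[-np.sin(th),np.cos(th),0],[np.cos(th),np.sin(th),0],[0,0,-1]]).T@np.eye(3)
    def Rw(th): # cols x,y,z ; y at angle th, x at th+90, z down
        return np.array([[-np.sin(th),np.cos(th),0],[np.cos(th),np.sin(th),0],[0,0,-1.]])
    M=sum(Rw(yw+k*dy/n) for k in range(n))
    d=np.linalg.solve(M,np.array(target)-p)
    print(f'{n} x  d(m)={np.round(d/1000,5)} a={step/np.radians(6):.3f} |d|={np.linalg.norm(d):.1f}')
    return np.array(target,float),yaw
E
python3 - <<'E'
from plan import *
s,p,R=st(); print('gd',grip_depth,'tilt',R[:,2].round(4)); gd=grip_depth if not callable(grip_depth) else grip_depth()
print(s['joints'],s['grip_width'])
C=np.array([545.1,-4.35]);psi=.147
u=lambda a:np.array([np.cos(a),np.sin(a)])
ax=C+170*u(np.pi/2+psi); k0=ax+75*u(np.pi/2+psi-.55); k1=ax+75*u(np.pi/2+psi); print(ax,k0,k1)
a,b=plan([*k0,200],-.403,20)
plan([*k0,86-gd],-.403,10,a,b)
E
```

```text
gd 18.700000000000003 tilt [-4.e-04 -9.e-04 -1.e+00]
[ 1.10357152e+00  3.13318580e-01  1.49826538e+00 -8.52133842e-06
  1.33099088e+00 -2.23423716e-01] 0.9983808495538077
[520.19990429 163.81654017] [549.61338695 232.80818487] [509.21456795 238.00766084]
20 x  d(m)=[-0.02537  0.01342  0.00154] a=0.826 |d|=28.7
10 x  d(m)=[0.      0.      0.01327] a=-0.000 |d|=13.3
```

Emit:
servo_tool([
  [-1,[-0.0254,0.0134,0.0015],[0,0,0.826]],
  [-1,[-0.0254,0.0134,0.0015],[0,0,0.826]],
  [-1,[-0.0254,0.0134,0.0015],[0,0,0.826]],
  [-1,[-0.0254,0.0134,0.0015],[0,0,0.826]],
  [-1,[-0.0254,0.0134,0.0015],[0,0,0.826]],
  [-1,[-0.0254,0.0134,0.0015],[0,0,0.826]],
  [-1,[-0.0254,0.0134,0.0015],[0,0,0.826]],
  [-1,[-0.0254,0.0134,0.0015],[0,0,0.826]],
  [-1,[-0.0254,0.0134,0.0015],[0,0,0.826]],
  [-1,[-0.0254,0.0134,0.0015],[0,0,0.826]],
], squeeze=30)

```text
time_s: 0.98
eef_pos: [403.3, 467.9, 215.7]
ee_rot: [-0.0, 0.528, 0.849, -0.0]
force: [-0.4, 0.5, -0.3]
grip_width: 1.002
grip_force: 0.0
```

Emit:
servo_tool([
  [-1,[-0.0254,0.0134,0.0015],[0,0,0.826]],
  [-1,[-0.0254,0.0134,0.0015],[0,0,0.826]],
  [-1,[-0.0254,0.0134,0.0015],[0,0,0.826]],
  [-1,[-0.0254,0.0134,0.0015],[0,0,0.826]],
  [-1,[-0.0254,0.0134,0.0015],[0,0,0.826]],
  [-1,[-0.0254,0.0134,0.0015],[0,0,0.826]],
  [-1,[-0.0254,0.0134,0.0015],[0,0,0.826]],
  [-1,[-0.0254,0.0134,0.0015],[0,0,0.826]],
  [-1,[-0.0254,0.0134,0.0015],[0,0,0.826]],
  [-1,[-0.0254,0.0134,0.0015],[0,0,0.826]],
])

```text
time_s: 1.82
eef_pos: [549.9, 231.0, 200.8]
ee_rot: [-0.0, 0.836, 0.549, -0.0]
force: [1.0, 0.1, 0.8]
grip_width: 1.0
grip_force: 0.0
```

Run:
```python
from plan import *
from m import *
s,p,R=st(); print(p,np.arctan2(R[1,1],R[0,1]),R[:,2].round(4),s['time_s'])
a,b=plan([549.6,232.8,67.3],-.403,8)
sd=cam('side'); P=cloud(sd); hsv=cv2.cvtColor(sd['pixels'],cv2.COLOR_RGB2HSV);H,S,V=cv2.split(hsv)
for c,ar,m in comps((H<20)&(S>150)&(V>90)&(np.hypot(P[...,0]-545,P[...,1]-235)<40)&(P[...,2]>55)&(P[...,2]<118),5,500): print(c,ar,P[m].mean(0),P[m].max(0))
```

```text
[549.92514507 230.99326758 200.7694627 ] -0.4073526386207725 [-6.e-04 -1.e-04 -1.e+00] 1.8167
8 x  d(m)=[ 0.00019 -0.00013  0.01668] a=-0.005 |d|=16.7
[227.16666667 147.83333333] 6 [541.17082987 227.68373492 112.48245107] [545.43364261 231.10089372 114.40719691]
```

Emit:
servo_tool([
  [-1,[0,0,0.0134],[0,0,0]],
  [-1,[0,0,0.0134],[0,0,0]],
  [-1,[0,0,0.0134],[0,0,0]],
  [-1,[0,0,0.0134],[0,0,0]],
  [-1,[0,0,0.0134],[0,0,0]],
  [-1,[0,0,0.0134],[0,0,0]],
  [-1,[0,0,0.0134],[0,0,0]],
  [-1,[0,0,0.0134],[0,0,0]],
  [-1,[0,0,0.0134],[0,0,0]],
  [-1,[0,0,0.0128],[0,0,0]],
])

```text
time_s: 2.7
eef_pos: [549.3, 232.5, 66.9]
ee_rot: [-0.0, 0.834, 0.552, -0.0]
force: [0.8, 0.1, -0.7]
grip_width: 0.996
grip_force: 0.0
```

Emit:
servo_tool([
  [1,[0,0,0],[0,0,0]],
  [1,[0,0,0],[0,0,0]],
  [1,[0,0,0],[0,0,0]],
  [1,[0,0,0],[0,0,0]],
  [1,[0,0,0],[0,0,0]],
  [1,[0,0,0],[0,0,0]],
  [1,[0,0,0],[0,0,0]],
  [1,[0,0,0],[0,0,0]],
  [1,[0,0,0],[0,0,0]],
  [1,[0,0,0],[0,0,0]],
], squeeze=30)

```text
time_s: 3.53
eef_pos: [549.9, 232.5, 68.7]
ee_rot: [0.0, 0.834, 0.551, 0.001]
force: [-0.2, 0.1, 6.1]
grip_width: 0.252
grip_force: 30.3
```

Run:
```python
from plan import *
s,p,R=st(); yw=np.arctan2(R[1,1],R[0,1]); print(p,yw,s['force'],s['wrist_torque'],s['grip_width'],s['grip_force'])
plan([509.2,238,p[2]],.147,10)
plan([509.2,238,p[2]],yw,10)
```

```text
[549.92104341 232.54773414  68.66068924] -0.403033523809557 [-0.22808073  0.09491742  6.05653102] [ 0.0132737   0.27327572 -0.06277296] 0.2516907688662326 30.292109549045563
10 x  d(m)=[-9.00e-05 -4.16e-03 -0.00e+00] a=-0.525 |d|=4.2
10 x  d(m)=[-0.0011  -0.00396 -0.     ] a=-0.000 |d|=4.1
```

Emit:
servo_tool([
  [1,[-0.0001,-0.0042,0],[0,0,-0.525]],
  [1,[-0.0001,-0.0042,0],[0,0,-0.525]],
  [1,[-0.0001,-0.0042,0],[0,0,-0.525]],
  [1,[-0.0001,-0.0042,0],[0,0,-0.525]],
  [1,[-0.0001,-0.0042,0],[0,0,-0.525]],
  [1,[-0.0001,-0.0042,0],[0,0,-0.525]],
  [1,[-0.0001,-0.0042,0],[0,0,-0.525]],
  [1,[-0.0001,-0.0042,0],[0,0,-0.525]],
  [1,[-0.0001,-0.0042,0],[0,0,-0.525]],
  [1,[-0.0001,-0.0042,0],[0,0,-0.525]],
])

```text
time_s: 4.37
eef_pos: [509.1, 238.4, 68.7]
ee_rot: [0.001, 0.652, 0.758, 0.001]
force: [2.6, 3.8, 3.8]
grip_width: 0.247
grip_force: 30.4
```

Emit:
servo_tool([
  [1,[0,0,0],[0,0,0]],
  [1,[0,0,0],[0,0,0]],
  [1,[0,0,0],[0,0,0]],
  [1,[0,0,0],[0,0,0]],
])

```text
time_s: 4.7
eef_pos: [509.2, 238.4, 68.7]
ee_rot: [0.0, 0.654, 0.757, 0.001]
force: [0.7, 5.0, 6.6]
grip_width: 0.247
grip_force: 30.6
```

Emit:
servo_tool([
  [0.3,[0,0,0],[0,0,0]],
  [0.1,[0,0,0],[0,0,0]],
  [-0.2,[0,0,0],[0,0,0]],
  [-0.5,[0,0,0],[0,0,0]],
  [-1,[0,0,0],[0,0,0]],
  [-1,[0,0,0],[0,0,0]],
  [-1,[0,0,0],[0,0,0]],
  [-1,[0,0,0],[0,0,0]],
])

```text
time_s: 5.37
eef_pos: [508.4, 237.8, 67.9]
ee_rot: [-0.0, 0.653, 0.757, -0.0]
force: [-0.1, 0.6, 0.3]
grip_width: 0.999
grip_force: 0.0
```

Emit:
servo_tool([
  [-1,[0,0,-0.015],[0,0,0]],
  [-1,[0,0,-0.015],[0,0,0]],
  [-1,[0,0,-0.015],[0,0,0]],
  [-1,[0,0,-0.015],[0,0,0]],
  [-1,[0,0,-0.015],[0,0,0]],
  [-1,[0,0,-0.015],[0,0,0]],
  [-1,[0,0,-0.015],[0,0,0]],
  [-1,[0,0,-0.015],[0,0,0]],
  [-1,[0,0,0],[0,0,0]],
  [-1,[0,0,0],[0,0,0]],
])

```text
time_s: 6.2
eef_pos: [508.5, 237.9, 188.0]
ee_rot: [0.0, 0.653, 0.757, 0.0]
force: [-0.5, -0.8, -0.4]
grip_width: 0.999
grip_force: 0.0
```

```bash
cat > look.py <<'E'
from plan import *
from m import *
C=np.array([545.1,-4.35])
def lidsee(name,save=None):
    c=cam(name,save); P=cloud(c); hsv=cv2.cvtColor(c['pixels'],cv2.COLOR_RGB2HSV)
    rr=np.hypot(P[...,0]-C[0],P[...,1]-C[1])
    for ce,a,m in comps((abs(P[...,2]-130)<6)&(rr<130),40,600):
        p=ray(c,ce,130)[0][:2]; d=p-C; print(name,'lid',p.round(1),'r',np.hypot(*d).round(1),'ang',np.arctan2(d[1],d[0]).round(3),'area',a,'HSV',hsv[m].mean(0).round())
    H,S,V=cv2.split(hsv)
    for ce,a,m in comps((H<20)&(S>130)&(V>70)&(abs(P[...,2]-108)<8)&(np.hypot(P[...,0]-520,P[...,1]-164)<100),4,500): print(name,'knob',a,ray(c,ce,110)[0].round(1),P[m].mean(0).round(1))
    return c,P
E
python3 - <<'E'
from look import *
lidsee('top','top1');lidsee('side','side1'); print(sense()['time_s'])
E
```

```text
top lid [636.9 -27.6] r 94.7 ang -0.249 area 172 HSV [ 18. 142. 157.]
top lid [611.3  63.5] r 94.8 ang 0.798 area 173 HSV [ 28.  19. 161.]
top lid [570.5 -95.5] r 94.6 ang -1.299 area 173 HSV [ 27.  20. 162.]
top lid [519.6  87.3] r 95.1 ang 1.842 area 174 HSV [ 27.  20. 144.]
top lid [479.3 -72.2] r 94.5 ang -2.34 area 177 HSV [ 27.  20. 164.]
top lid [453.4  19.1] r 94.7 ang 2.891 area 176 HSV [ 27.  20. 167.]
top knob 18 [510.5 231.3 110. ] [510.5 231.3 110.1]
side lid [611.1  60.1] r 92.3 ang 0.774 area 132 HSV [ 24.  10. 115.]
side lid [519.5  83.7] r 91.7 ang 1.854 area 138 HSV [ 30.  10. 103.]
side lid [636.3 -31.4] r 95.1 ang -0.288 area 152 HSV [ 18. 137. 110.]
side lid [453.3  16. ] r 94.0 ang 2.923 area 151 HSV [ 25.  11. 116.]
side lid [570.5 -99. ] r 97.9 ang -1.309 area 173 HSV [ 24.  14. 117.]
side lid [478.6 -75.5] r 97.4 ang -2.323 area 171 HSV [ 24.  13. 117.]
side knob 28 [509.7 230.  110. ] [510.2 231.6 108.5]
6.3
```

View pics/side1.png

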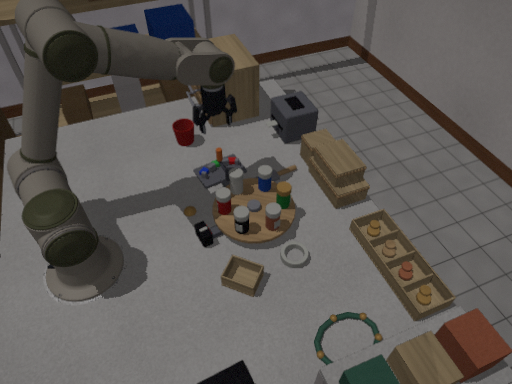

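The lever is in green, with the knob at (510,231) partly hidden. It is released, and friction kept the deck at q≈-0.745. Next I'll grip the left jar at (519.6,87.2) across the radius.

Run:
```python
from plan import *
a,b=plan([519.6,87.2,190],1.842,20)
plan([519.6,87.2,91],1.842,8,a,b)
```

```text
20 x  d(m)=[-0.00547 -0.00655 -0.00016] a=-0.809 |d|=8.5
8 x  d(m)=[-0.       0.       0.01238] a=-0.000 |d|=12.4
```

Emit:
servo_tool([
  [-1,[-0.0055,-0.0066,-0.0002],[0,0,-0.81]],
  [-1,[-0.0055,-0.0066,-0.0002],[0,0,-0.81]],
  [-1,[-0.0055,-0.0066,-0.0002],[0,0,-0.81]],
  [-1,[-0.0055,-0.0066,-0.0002],[0,0,-0.81]],
  [-1,[-0.0055,-0.0066,-0.0002],[0,0,-0.81]],
  [-1,[-0.0055,-0.0066,-0.0002],[0,0,-0.81]],
  [-1,[-0.0055,-0.0066,-0.0002],[0,0,-0.81]],
  [-1,[-0.0055,-0.0066,-0.0002],[0,0,-0.81]],
  [-1,[-0.0055,-0.0066,-0.0002],[0,0,-0.81]],
  [-1,[-0.0055,-0.0066,-0.0002],[0,0,-0.81]],
])

```text
time_s: 7.13
eef_pos: [479.5, 159.0, 188.8]
ee_rot: [-0.001, 0.282, 0.959, -0.0]
force: [0.7, 0.9, 0.2]
grip_width: 0.996
grip_force: 0.0
```

Emit:
servo_tool([
  [-1,[-0.0055,-0.0066,-0.0002],[0,0,-0.81]],
  [-1,[-0.0055,-0.0066,-0.0002],[0,0,-0.81]],
  [-1,[-0.0055,-0.0066,-0.0002],[0,0,-0.81]],
  [-1,[-0.0055,-0.0066,-0.0002],[0,0,-0.81]],
  [-1,[-0.0055,-0.0066,-0.0002],[0,0,-0.81]],
  [-1,[-0.0055,-0.0066,-0.0002],[0,0,-0.81]],
  [-1,[-0.0055,-0.0066,-0.0002],[0,0,-0.81]],
  [-1,[-0.0055,-0.0066,-0.0002],[0,0,-0.81]],
  [-1,[-0.0055,-0.0066,-0.0002],[0,0,-0.81]],
  [-1,[-0.0055,-0.0066,-0.0002],[0,0,-0.81]],
])

```text
time_s: 7.97
eef_pos: [519.9, 85.9, 190.7]
ee_rot: [-0.001, -0.138, 0.99, 0.0]
force: [0.6, -0.6, 1.0]
grip_width: 0.999
grip_force: 0.0
```

Run:
```python
from plan import *
s,p,R=st(); print(p,np.arctan2(R[1,1],R[0,1]),R[:,2].round(4),s['joints'].round(2) if hasattr(s['joints'],'round') else s['joints'])
plan([519.6,87.2,91],1.842,9)
```

```text
[519.8640289   85.91389674 190.71634662] 1.8472795099307424 [-2.1e-03  1.0e-04 -1.0e+00] [-0.06  0.35  1.55 -0.    1.24 -1.91]
9 x  d(m)=[-1.000e-05  1.500e-04  1.108e-02] a=0.006 |d|=11.1
```

Emit:
servo_tool([
  [-1,[0,0.0001,0.0111],[0,0,0]],
  [-1,[0,0.0001,0.0111],[0,0,0]],
  [-1,[0,0.0001,0.0111],[0,0,0]],
  [-1,[0,0.0001,0.0111],[0,0,0]],
  [-1,[0,0.0001,0.0111],[0,0,0]],
  [-1,[0,0.0001,0.0111],[0,0,0]],
  [-1,[0,0.0001,0.0111],[0,0,0]],
  [-1,[0,0.0001,0.0111],[0,0,0]],
  [-1,[0,0.0001,0.0111],[0,0,0]],
  [-1,[0,0,0],[0,0,0]],
])

```text
time_s: 8.8
eef_pos: [518.2, 87.2, 89.2]
ee_rot: [-0.003, -0.136, 0.991, 0.001]
force: [-1.4, -0.1, -0.9]
grip_width: 1.0
grip_force: 0.0
```

Emit:
servo_tool([
  [0,[0,0,0],[0,0,0]],
  [0,[0,0,0],[0,0,0]],
  [0.3,[0,0,0],[0,0,0]],
  [0.6,[0,0,0],[0,0,0]],
  [1,[0,0,0],[0,0,0]],
  [1,[0,0,0],[0,0,0]],
  [1,[0,0,0],[0,0,0]],
  [1,[0,0,0],[0,0,0]],
  [1,[0,0,0],[0,0,0]],
], squeeze=30)

```text
time_s: 9.55
eef_pos: [520.4, 86.6, 92.8]
ee_rot: [0.001, -0.136, 0.991, -0.001]
force: [-0.2, -5.8, 5.1]
grip_width: 0.542
grip_force: 31.9
```

Run:
```python
from look import *
s,p,R=st(); d=p[:2]-C; print(p,'yaw',np.arctan2(R[1,1],R[0,1]),'r',np.hypot(*d),'ang',np.arctan2(d[1],d[0]),R[:,2].round(4),s['wrist_torque'])
lidsee('top')
```

```text
[520.4121889   86.5658639   92.80569025] yaw 1.8430931216521222 r 94.20818609042043 ang 1.8359482666305493 [ 0.0018 -0.0011 -1.    ] [-1.0596065  -0.00379555 -0.14687593]
top lid [636.9 -28. ] r 94.8 ang -0.252 area 173 HSV [ 18. 143. 145.]
top lid [613.2  63.6] r 96.2 ang 0.784 area 160 HSV [26. 22. 94.]
top lid [570.6 -95.3] r 94.5 ang -1.298 area 173 HSV [ 27.  20. 156.]
top lid [479.3 -72. ] r 94.4 ang -2.342 area 178 HSV [ 27.  20. 159.]
top lid [453.4  19.3] r 94.7 ang 2.89 area 173 HSV [26. 22. 96.]
top knob 31 [509.7 235.4 110. ] [509.6 235.3 110.2]
```

Emit:
servo_tool([
  [1,[-0.005,-0.00013,0],[0,0,0.5]],
  [1,[-0.005,-0.00013,0],[0,0,0.5]],
  [1,[-0.005,-0.00013,0],[0,0,0.5]],
  [1,[-0.005,-0.00013,0],[0,0,0.5]],
  [1,[-0.005,-0.00013,0],[0,0,0.5]],
  [1,[-0.005,-0.00013,0],[0,0,0.5]],
  [1,[-0.005,-0.00013,0],[0,0,0.5]],
  [1,[-0.005,-0.00013,0],[0,0,0.5]],
  [1,[-0.005,-0.00013,0],[0,0,0.5]],
  [1,[-0.005,-0.00013,0],[0,0,0.5]],
])

```text
time_s: 10.43
eef_pos: [569.7, 86.2, 92.8]
ee_rot: [0.0, 0.126, 0.992, -0.001]
force: [-3.6, -12.1, 6.5]
grip_width: 0.542
grip_force: 32.3
```

```bash
cat > chk.py <<'E'
from look import *
s,p,R=st(); d=p[:2]-C; a=np.arctan2(d[1],d[0]); print(p,'yaw',np.arctan2(R[1,1],R[0,1]),'r',np.hypot(*d),'ang',a,'to go',a+.904,R[:,2].round(4),s['force'],s['wrist_torque'],s['grip_width'],s['joints'][5])
y=-.904
plan([*(C+95*np.array([np.cos(y),np.sin(y)])),92],y,10)
E
python3 chk.py; python3 -c "
from look import *
lidsee('top')"
```

```text
[569.67372371  86.21401408  92.80520706] yaw 1.317178181432445 r 93.83873689936989 ang 1.3058350973128336 to go 2.209835097312834 [ 4.0e-04 -2.5e-03 -1.0e+00] [ -3.64026749 -12.14209542   6.53941977] [-1.71659876  0.54271559  0.02797946] 0.5416817545340066 -1.3677094159508907
10 x  d(m)=[-2.074e-02 -2.370e-03  8.000e-05] a=2.121 |d|=20.9
top lid [638.5  15.4] r 95.4 ang 0.208 area 122 HSV [27. 21. 93.]
top lid [612.5 -70.8] r 94.6 ang -0.778 area 173 HSV [ 18. 143. 156.]
top lid [521.5 -96. ] r 94.7 ang -1.822 area 171 HSV [ 27.  20. 160.]
top lid [454.1 -29.6] r 94.5 ang -2.871 area 179 HSV [ 26.  23. 110.]
top knob 34 [510.1 235.5 110. ] [510.1 235.6 109.7]
```

Emit:
servo_tool([
  [1,[-0.005,-0.00025,0],[0,0,0.5]],
  [1,[-0.005,-0.00025,0],[0,0,0.5]],
  [1,[-0.005,-0.00025,0],[0,0,0.5]],
  [1,[-0.005,-0.00025,0],[0,0,0.5]],
  [1,[-0.005,-0.00025,0],[0,0,0.5]],
  [1,[-0.005,-0.00025,0],[0,0,0.5]],
  [1,[-0.005,-0.00025,0],[0,0,0.5]],
  [1,[-0.005,-0.00025,0],[0,0,0.5]],
  [1,[-0.005,-0.00025,0],[0,0,0.5]],
  [1,[-0.005,-0.00025,0],[0,0,0.5]],
])

```text
time_s: 11.32
eef_pos: [611.9, 61.4, 92.9]
ee_rot: [0.0, 0.379, 0.926, -0.001]
force: [-3.8, -6.2, 6.7]
grip_width: 0.541
grip_force: 32.1
```

Emit:
servo_tool([
  [1,[-0.005,-0.00015,0],[0,0,0.5]],
  [1,[-0.005,-0.00015,0],[0,0,0.5]],
  [1,[-0.005,-0.00015,0],[0,0,0.5]],
  [1,[-0.005,-0.00015,0],[0,0,0.5]],
  [1,[-0.005,-0.00015,0],[0,0,0.5]],
  [1,[-0.005,-0.00015,0],[0,0,0.5]],
  [1,[-0.005,-0.00015,0],[0,0,0.5]],
  [1,[-0.005,-0.00015,0],[0,0,0.5]],
  [1,[-0.005,-0.00015,0],[0,0,0.5]],
  [1,[-0.005,-0.00015,0],[0,0,0.5]],
])

```text
time_s: 12.15
eef_pos: [636.2, 18.8, 92.8]
ee_rot: [-0.0, 0.605, 0.796, -0.001]
force: [-7.9, -5.9, 8.3]
grip_width: 0.542
grip_force: 32.4
```

```bash
python3 chk.py
```

```text
[636.22578906  18.8079888   92.80395028] yaw 0.2708291498923338 r 94.02234775183983 ang 0.2488639081767988 to go 1.1528639081767988 [-0.0018 -0.0014 -1.    ] [-7.85319462 -5.88333869  8.29353655] [-0.86261264  1.31124862  0.4166221 ] 0.5420650923471021 -0.4236110190107978
10 x  d(m)=[-1.089e-02 -6.700e-04  8.000e-05] a=1.122 |d|=10.9
```

Emit:
servo_tool([
  [1,[-0.0051,-0.0002,0],[0,0,0.5]],
  [1,[-0.0051,-0.0002,0],[0,0,0.5]],
  [1,[-0.0051,-0.0002,0],[0,0,0.5]],
  [1,[-0.0051,-0.0002,0],[0,0,0.5]],
  [1,[-0.0051,-0.0002,0],[0,0,0.5]],
  [1,[-0.0051,-0.0002,0],[0,0,0.5]],
  [1,[-0.0051,-0.0002,0],[0,0,0.5]],
  [1,[-0.0051,-0.0002,0],[0,0,0.5]],
  [1,[-0.0051,-0.0002,0],[0,0,0.5]],
  [1,[-0.0051,-0.0002,0],[0,0,0.5]],
])

```text
time_s: 12.98
eef_pos: [636.0, -30.5, 92.8]
ee_rot: [-0.001, 0.791, 0.612, -0.001]
force: [-7.4, 1.4, 9.5]
grip_width: 0.543
grip_force: 32.3
```

Emit:
servo_tool([
  [1,[-0.0051,-0.0001,0],[0,0,0.5]],
  [1,[-0.0051,-0.0001,0],[0,0,0.5]],
  [1,[-0.0051,-0.0001,0],[0,0,0.5]],
  [1,[-0.0051,-0.0001,0],[0,0,0.5]],
  [1,[-0.0051,-0.0001,0],[0,0,0.5]],
  [1,[-0.0051,-0.0001,0],[0,0,0.5]],
  [1,[-0.0051,-0.0001,0],[0,0,0.5]],
  [1,[-0.004,-0.0001,0],[0,0,0.4]],
  [1,[-0.002,0,0],[0,0,0.2]],
  [1,[0,0,0],[0,0,0]],
])

```text
time_s: 13.82
eef_pos: [617.2, -66.4, 92.8]
ee_rot: [-0.002, 0.903, 0.43, -0.001]
force: [-9.1, 7.5, 10.5]
grip_width: 0.54
grip_force: 32.7
```

```bash
python3 chk.py; python3 -c "
from look import *
lidsee('top');lidsee('side')"
```

```text
[617.20198332 -66.36203793  92.78664005] yaw -0.6810712546020632 r 95.10094030250633 ang -0.7103055461948313 to go 0.1936944538051687 [-0.0026  0.0027 -1.    ] [-9.10236033  7.45584631 10.49925497] [0.96027842 1.29297456 0.18606446] 0.5399839963741707 0.3839460668071314
10 x  d(m)=[-1.84e-03 -6.00e-05  8.00e-05] a=0.213 |d|=1.8
top lid [634.   31.6] r 95.9 ang 0.384 area 154 HSV [ 27.  20. 160.]
top lid [560.3  89. ] r 94.6 ang 1.41 area 175 HSV [ 27.  21. 121.]
top lid [475.5  65.6] r 98.7 ang 2.354 area 78 HSV [24. 27. 98.]
top knob 31 [510.5 235.5 110. ] [510.5 235.5 110.1]
side lid [559.4  85.8] r 91.2 ang 1.414 area 133 HSV [25. 10. 94.]
side lid [470.9  51.2] r 92.7 ang 2.499 area 141 HSV [27. 11. 76.]
side lid [615.8 -67.7] r 95.0 ang -0.731 area 168 HSV [33. 16. 71.]
side lid [456.8 -41.8] r 95.9 ang -2.74 area 164 HSV [ 18. 147.  73.]
side lid [ 530.6 -101.4] r 98.1 ang -1.72 area 174 HSV [24. 13. 97.]
side knob 27 [509.7 229.7 110. ] [510.1 231.  108.8]
```

Emit:
servo_tool([
  [1,[-0.003,-0.0001,0],[0,0,0.3]],
  [1,[-0.003,-0.0001,0],[0,0,0.3]],
  [1,[-0.003,-0.0001,0],[0,0,0.3]],
  [1,[-0.003,-0.0001,0],[0,0,0.3]],
  [1,[-0.003,-0.0001,0],[0,0,0.3]],
  [1,[-0.003,-0.0001,0],[0,0,0.3]],
  [1,[-0.003,-0.0001,0],[0,0,0.3]],
  [1,[0,0,0],[0,0,0]],
  [1,[0,0,0],[0,0,0]],
  [1,[0,0,0],[0,0,0]],
])

```text
time_s: 14.75
eef_pos: [602.4, -80.6, 92.8]
ee_rot: [-0.002, 0.944, 0.33, -0.001]
force: [-8.7, 7.2, 10.3]
grip_width: 0.541
grip_force: 32.6
```

```bash
python3 chk.py; python3 -c "
from look import *
lidsee('top','top2');lidsee('side','side2')"
```

```text
[602.3662602 -80.6431549  92.8098212] yaw -0.8991827487397528 r 95.3942872652781 ang -0.9269061462815487 to go -0.022906146281548634 [-0.0021  0.0025 -1.    ] [-8.71255376  7.19472149 10.25824583] [0.9502605  1.16339983 0.25695038] 0.541178549087569 0.5720381091929939
10 x  d(m)=[ 2.2e-04 -4.0e-05  8.0e-05] a=0.005 |d|=0.2
top lid [639.  11.] r 95.1 ang 0.162 area 163 HSV [ 27.  20. 160.]
top lid [579.9  83.9] r 94.9 ang 1.195 area 170 HSV [ 28.  20. 155.]
top lid [486.2  69.5] r 94.5 ang 2.244 area 177 HSV [26. 23. 99.]
top knob 33 [509.7 235.4 110. ] [509.7 235.4 109.9]
side lid [578.2  78.7] r 89.4 ang 1.192 area 128 HSV [ 24.  11. 113.]
side lid [485.5  66.3] r 92.4 ang 2.272 area 141 HSV [28. 11. 77.]
side lid [598.3 -80.4] r 92.8 ang -0.961 area 154 HSV [36. 19. 68.]
side lid [451.1 -21.9] r 95.6 ang -2.957 area 160 HSV [ 18. 147.  74.]
side lid [510.3 -96. ] r 98.0 ang -1.934 area 179 HSV [25. 13. 83.]
side knob 28 [510.  229.9 110. ] [510.4 231.3 108.7]
```

View pics/side2.png

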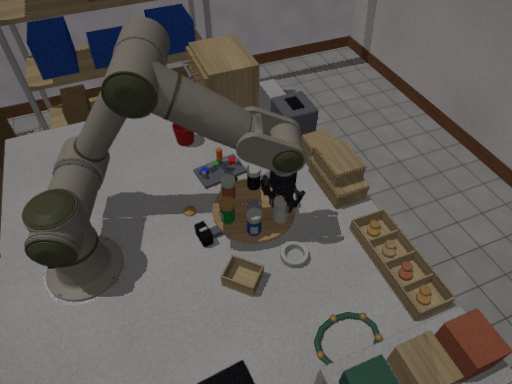

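The picture shows the green jar at (229,213), straight in line with the reader at (204,234). The gripper holds a jar at (280,205), the lever sits at the green mark, and the bystanders look unmoved. The jar's angle is -2.993 against a target of -2.995, which is under 1 mm off.

```bash
python3 -c "
from rig import *
print(finish_job())"
```

```text
the job is handed in; nothing more can be done
None
```

The job is handed in: the brake lever is in the green notch and released, and the green jar stands in front of the reader (under 1 mm off by my camera measurement), with the gripper still holding the turntable still by another jar; the hand-in returned no verdict.

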